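# Send the wax pot through the chute flap

### The job

On the plywood deck of the small return chute lie a flat round wax pot and a sanding block. With closed fingertips push the wax pot across the deck into the lane and on through the hanging flap, until it slides down inside the hood, then draw back so that the flap swings shut behind it. Only push: do not pick the pot up or shove it off the deck, and leave the sanding block where it lies.

Things in the scene. Friction and masses are not known exactly. Their poses are not given: they have to be found in the camera images.
- chute: Fixed return chute: plywood deck, aluminium lane, hooded slide. Origin on the worktop under the lane's centre line; x runs along the lane to the hood, away from the robot, y left, z up. Flat deck top at z = 85 mm. The wide rimless apron covers x -160 to -10, y -155 to +155 mm; the lane x -10 to 85 mm; the hood x 85 to 232 mm.
- lane_mouth (a point): Middle of the lane's mouth on the deck, at chute x = -10, y = 0, z = 85 mm. The lane is 104 mm wide between upright walls 40 mm high and 4 mm thick; two wings of the same height flare from its mouth out to chute x = -34 mm, y = +/-75 mm. The hood's sides rise to z = 140 mm from x = 85 mm, its clear cover (top z = 142 mm) starts at x = 104 mm: upright fingers can go to about x = 95 mm at most.
- deck_edge (a point): Middle of the deck's far edge, chute x = 85, y = 0, z = 85 mm. Here a slippery 30 degree slide starts, down to the end wall at x = 228 mm. The pot tips on to it when its centre passes this edge and, its rear pushed to about here, slides down to lie against that wall, its origin at about x = 173, z = 34 mm.
- flap (a joint): Hinge angle of the chute's flap, a grey plastic plate 100 mm wide, 54 mm high and 3 mm thick, 60 g. It hangs from a level hinge at chute x = 107 mm, z = 133 mm. 0 = hanging straight down, shut; grows to 1.4 rad as it is pushed inward, away from the robot. It falls shut by its own weight, slightly damped, in under a second, when nothing holds it open.
- wax_pot: A flat, round, closed, light-coloured wax pot, 90 mm across and 32 mm high, about 140 g, standing on the deck's apron left or right of the lane's line, about 95 mm off it, its centre at about chute x = -100 mm. Origin at the centre of its underside, z up.
- sanding_block: A dark foam sanding block, 64 x 98 x 24 mm (x, y, z), about 60 g, lying on the apron on the other side of the lane's line from the pot, about 95 mm off it, its long side (its y axis) roughly along the lane. It is to stay there. Origin at the centre of its underside.

How it is judged:
On the way, in this order (a step that is already met when the one before it is completed fails the run):
1. the wax pot, pushed along the lane, opens the flap (value of joint flap above 0.4 rad and x of wax_pot in the frame of chute above 0.03 m and contact force between wax_pot and flap above 0.01 N).
2. the wax pot is inside the hood, past the flap (x of wax_pot in the frame of chute above 0.145 m and z of wax_pot in the frame of chute between 0 and 0.06 m and y of wax_pot in the frame of chute between -0.03 and 0.03 m), for 0.2 s.
At the end, for the whole second after the job is handed in: The wax pot rests inside the hood on the slide (its origin past chute x = 145 mm, under z = 60 mm, within 30 mm of the lane's line), the flap hangs shut (under 0.08 rad), and the sanding block is within 25 mm of where it lay (all of step 2 and value of joint flap below 0.08 rad and linear speed of wax_pot below 0.02 m/s and distance of sanding_block from where it was at the start of the episode below 0.025 m); the robot touches nothing.
It fails at once if the wax pot is lifted more than 20 mm above the deck (z of wax_pot in the frame of chute above 0.105 m).
It fails at once if the wax pot falls off the deck (z of wax_pot in the frame of chute below 0.065 m and (x of wax_pot in the frame of chute below 0.085 m or y of wax_pot in the frame of chute above 0.06 m or y of wax_pot in the frame of chute below -0.06 m)).
It fails at once if the sanding block is moved more than 25 mm (distance of sanding_block from where it was at the start of the episode above 0.025 m).
It also fails if it takes over 45 s, if anything falls off the work surface, if the arm or the gripper's body presses on something with over 40 N, if the wrist force passes 120 N, or if a joint passes its speed limit or range.

### The arm

A 7-joint arm with a two-finger parallel gripper is mounted at the origin on the work surface; the furniture and walls round the work are solid. World frame = base frame: x ahead of the robot, y to its left, z up, the work surface at z = 0. Lengths are in m, angles in rad, forces in N, time in s.
With the tool pointing down it reaches from about 0.4 to 0.85 m from the base axis. Payload 6.9 kg.
Tool frame: the origin (TCP) lies midway between the tips of the shut fingers; the grasp point (between the pads) lies 19 mm behind it (arm.tcp_to_grasp is the distance from the TCP to the grasp point, in m); z points along the fingers, y is the direction in which the jaws open and shut (so a half turn about z gives the same grasp; the last joint's range is limited). The gripper opens to 85 mm and grips with 20 to 120 N. Pads are 22 mm wide; open, the fingers measure 114 mm over their backs; the gripper's body (76 mm by 85 mm) begins 54 mm behind the grasp point. The pads swing forward as they close: fully open they stand 13 mm farther back than shut.
Start: joints at [-1.185, 0.507, -0.238, 1.5, 0.126, 1.149, -0.155], TCP at [0.173, 0.601, 0.231] pointing down, gripper open.
Joint ranges: [-3.08, 3.08], [-0.24, 2.05], [-1.43, 1.35], [0, 2.5], [-1.52, 4.66], [0.17, 1.96], [-2.89, 2.89]. Speed limits (rad/s): [2.39, 2.39, 3.14, 3.14, 3.14, 3.14, 3.14].

### API

Orientations are given as a unit quaternion [x, y, z, w].
In Python, from plant import arm gives the robot as it stands.
- The arm moves only by the tool send_rows, never from a script. Its argument "targets" is a list of rows, each an object of numbers: "tx", "ty", "tz": the shift along the tool's x, y, z in m; "twist": the turn about the tool's z in degrees. A call has exactly 10 rows; each row shifts and turns the commanded pose from where the row before left it, along the tool's axes as they then stand; what a row does not reach is not made up. A row lasts 1/12 s, in which the tool goes at most 41.7 mm and 7.16 degrees, less where a joint would pass 70% of its speed; a pose out of reach is approached as far as the arm can. A call with a gripper value outside its range is refused whole. "jaw" is the closure, from 0 (fully open) to 1 (shut), set as the call begins (left out, the last holds). The fingers move at their own pace and stop on an object; "squeeze" is the grip in N (left out, the last holds). Time passes only in rows, so rows that do not move let the fingers close, or fill a call up. It gives the time, the measured TCP pose, the force and the opening at its end, in the units of the state.
- arm.observe(): the state, without advancing time (a new reading comes with each control period).
- arm.camera(name): name is "scene" or "side" or "wrist"; returns a dict with "frame" (400x640x3 uint8, red, green, blue), "depth" (400x640 float32, m along the optical axis (not along the pixel's ray), 0 where there is no reading), "fx", "fy", "cx", "cy" (pixels), "xyz" and "orientation" of the camera in the world; the wrist camera has in their place "hand_eye" (4x4, takes a point from camera to tool coordinates, whose origin is the TCP and whose axes are the flange's). Camera axes: x right, y up, looking along -z (the intrinsics and any distortion apply to the point x, -y, -z); pixel columns grow to the right and rows downward; lengths in m; the calibration is good to about 2 mm. A picture is of the moment at which its call begins: read the wrist's pose just before it.
- arm.hand_in(): hands the job in, once; it reports no verdict.
The state is a dict: "clock": time; "joint_positions": joint angles; "qvel": joint speeds; "effort": joint torques, N m; "tool_pos": TCP position; "tool_rot": TCP orientation; "ft_force": force on the tool from outside, world axes, zero at the start; "moment": the same for the moment, N m; "gripper_width": finger opening in m.
Only numpy, scipy, OpenCV 4.12 (cv2) and the standard library are available. Lean on these libraries where they do the work, as an engineer would, in place of code of your own. Each camera call takes 0.05 s, during which the arm holds its last target.

## Working session

There is one attempt and no reset: what is moved stays moved. The work goes in short steps, Python scripts to look and compute and a tool call to move; the robot and the scene stay as the last step left them, time stands still between calls to the robot, and variables do not carry over. Pictures are saved under pics/ and viewed, and the job is handed in when it is done.

Besides the shell and the picture viewer there is one more tool, called after ">>>" as a command line: name --argument value ..., lists and objects as JSON in quotes. send_rows: Moves the arm, as the interface text tells. Its arguments: {"type":"object","properties":{"targets":{"type":"array"},"jaw":{"type":"number"},"squeeze":{"type":"number"}},"required":["targets"]}

```bash
ls; mkdir -p pics
python3 - <<'E'
from plant import arm
import cv2,numpy as np
s=arm.observe();print(s)
for n in ("scene","side"):
    c=arm.camera(n);cv2.imwrite(f"pics/{n}0.png",c["frame"][:,:,::-1]);np.savez(f"{n}0.npz",**c)
    print(n,c["xyz"],c["orientation"],c["fx"],c["cx"],c["cy"],[k for k in c])
E
```

```text
pics
{'clock': 0.0, 'joint_positions': array([-1.18448832,  0.5083638 , -0.23752201,  1.5011463 ,  0.12571792,
        1.14891718, -0.15483738]), 'qvel': array([ 0.00088601,  0.00070269,  0.00095083,  0.00090154, -0.00138387,
       -0.00097047,  0.00177469]), 'effort': array([-4.54138471e-04, -6.20597935e+01, -2.18699299e+00, -2.49656188e+01,
        1.27081265e-02,  1.21822092e-02,  4.09753383e-06]), 'tool_pos': array([0.17314784, 0.60000033, 0.23040882]), 'tool_rot': array([ 1.39949826e-01,  9.90158168e-01, -9.15576068e-04, -1.02873803e-04]), 'ft_force': array([-0.66174163,  0.50523307,  0.52259215]), 'moment': array([-0.02603687, -0.00152967,  0.04353829]), 'gripper_width': 0.08539783964654064}
scene [0.31927633 0.69877422 0.65964654] [-0.09693059  0.40902977  0.87613806 -0.23596867] 459.99098062527537 314.3965031470905 198.03527479226017 ['frame', 'depth', 'fx', 'fy', 'cx', 'cy', 'xyz', 'orientation']
side [0.98923308 0.20324776 0.85898963] [0.14037496 0.18216472 0.76556126 0.60085509] 394.67258851782134 318.87898150062335 199.69462996816404 ['frame', 'depth', 'fx', 'fy', 'cx', 'cy', 'xyz', 'orientation']
```

View pics/scene0.png

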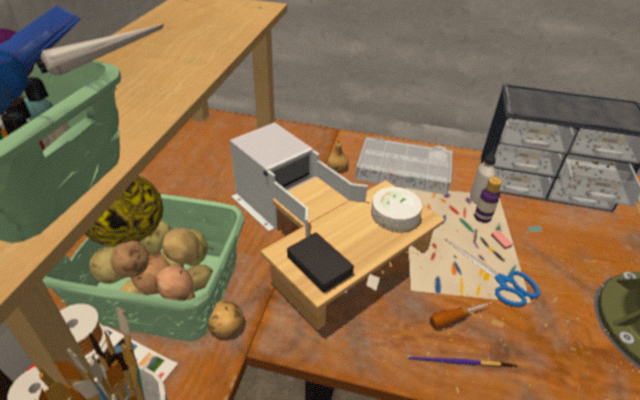

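View pics/side0.png

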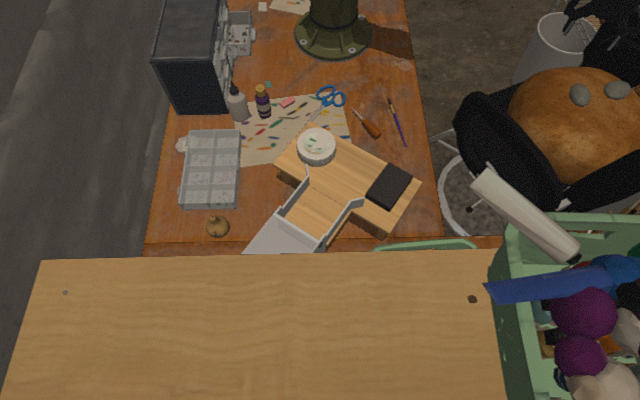

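The scene view shows the pot (397,208), block (320,262), lane and hood (270,170). The side view shows the pot at (317,146) and the block at (390,187), with a shelf above the hood's end. Next I'll measure the positions.

```bash
cat > h.py <<'E'
import numpy as np,cv2
from scipy.spatial.transform import Rotation as R
def load(n): return dict(np.load(n))
def ray(c,u,v):
    d=np.array([(u-c["cx"])/c["fx"],-(v-c["cy"])/c["fy"],-1.]); return np.array(c["xyz"]),R.from_quat(c["orientation"]).as_matrix()@d
def plane(c,u,v,z):
    o,d=ray(c,u,v); return o+d*(z-o[2])/d[2]
def dep(c,u,v):
    o,d=ray(c,u,v); return o+d*c["depth"][int(v),int(u)]
def cloud(c):
    v,u=np.mgrid[:400,:640]; D=c["depth"]
    d=np.stack([(u-c["cx"])/c["fx"],-(v-c["cy"])/c["fy"],-np.ones_like(u,float)],-1)
    return (d*D[...,None])@R.from_quat(c["orientation"]).as_matrix().T+np.array(c["xyz"])
E
python3 - <<'E'
from h import *
for n in("scene","side"):
    c=load(n+"0.npz"); P=cloud(c); print(n)
    pts={"scene":dict(pot=(397,200),block=(320,262),deck=(340,230),hoodtop=(265,145),lane=(300,200),shelf=(200,60),leg=(262,90),basket=(60,100)),
     "side":dict(pot=(317,140),block=(390,187),deck=(340,180),lane=(310,210),shelf=(300,300),shelfedge=(300,262),se2=(440,262),base=(330,30),basket=(520,240),dr=(190,60),white=(520,210))}[n]
    for k,(u,v) in pts.items(): print(k,P[v,u].round(3))
    deck=(abs(P[...,2]-.085)<.006)&(c["depth"]>0)
    f=c["frame"].astype(int)
    cv2.imwrite(f"pics/deck_{n}.png",deck.astype(np.uint8)*255)
    hsv=cv2.cvtColor(c["frame"],cv2.COLOR_RGB2HSV)
    # block: dark near height .109 ; pot top .117
    Z=P[...,2]
    mb=(abs(Z-.109)<.008)&(hsv[...,2]<70); mp=(abs(Z-.117)<.008)&(hsv[...,1]<60)&(hsv[...,2]>120)
    for nm,m in(("block",mb),("pot",mp)):
        k,l,s,ce=cv2.connectedComponentsWithStats(m.astype(np.uint8))
        for i in np.argsort(-s[1:,4])[:3]+1:
            q=P[l==i]; r=cv2.minAreaRect((q[:,:2]*1000).astype(np.float32)); print(nm,s[i],r,np.median(q[:,2]))
E
```

```text
scene
pot [0.491 0.065 0.119]
block [0.543 0.26  0.11 ]
deck [0.559 0.156 0.086]
hoodtop [0.774 0.072 0.144]
lane [0.662 0.123 0.086]
shelf [0.876 0.113 0.312]
leg [ 0.937 -0.153  0.122]
basket [0.841 0.404 0.376]
block [ 288  234   65   55 1656] ((548.7224731445312, 252.64366149902344), (61.95204162597656, 97.08360290527344), 68.57166290283203) 0.10958507534021528
block [276 161  33  21 212] ((704.767822265625, 78.36795043945312), (82.94244384765625, 5.953455924987793), 70.34851837158203) 0.10893188269201082
block [484 156  11   9  63] ((376.35162353515625, -163.0833740234375), (13.443370819091797, 19.767719268798828), 79.80045318603516) 0.11142085844115435
pot [ 373  188   49   36 1361] ((488.6893615722656, 71.21937561035156), (86.82726287841797, 91.14407348632812), 6.584715843200684) 0.11846292959213178
pot [338  85 157  28 917] ((602.18701171875, -324.0299377441406), (384.2045593261719, 13.779674530029297), 15.056632995605469) 0.11716232550460626
pot [566 158  59  31 313] ((193.8618621826172, -202.7596435546875), (59.693058013916016, 119.9101333618164), 67.4311752319336) 0.117535
[... 494 characters left out ...]
85058594, -275.7927551269531), (9.370450019836426, 143.52342224121094), 14.416231155395508) 0.10920849043380787
block [310   2  48  19 227] ((42.521690368652344, 12.915000915527344), (55.728153228759766, 133.7456817626953), 18.725605010986328) 0.10910256159748555
pot [297 128  39  33 955] ((491.0743408203125, 71.64091491699219), (86.30531311035156, 86.93923950195312), 85.20599365234375) 0.1165662309246579
pot [282 174  27  35  78] ((623.0127563476562, 59.02339553833008), (4.513833999633789, 97.29351043701172), 69.89434814453125) 0.12325050750726452
pot [326 204  24  32  71] ((664.2072143554688, 159.3731689453125), (3.4010167121887207, 88.14872741699219), 69.61790466308594) 0.1233469078349757
```

View pics/deck_side.png

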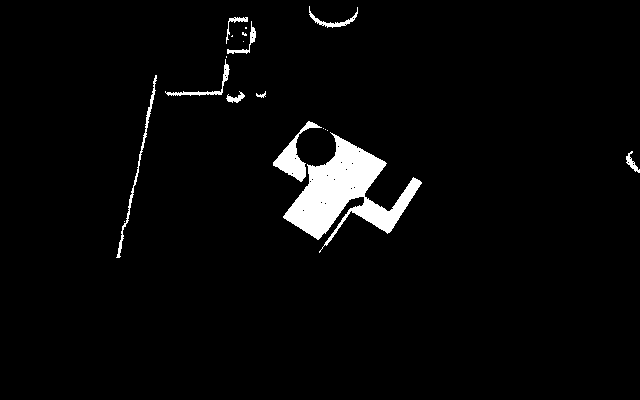

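The deck mask shows the apron, with the pot at (317,146), the lane, and the lane walls as thin lines. Next I'll fit the chute frame.

Run:
```python
from h import *
res=[]
Rz=lambda a:np.array([[np.cos(a),-np.sin(a)],[np.sin(a),np.cos(a)]])
for n in("scene","side"):
    c=load(n+"0.npz"); P=cloud(c); Z=P[...,2]
    box=(P[...,0]>.4)&(P[...,0]<.85)&(P[...,1]>-.1)&(P[...,1]<.36)&(c["depth"]>0)
    hsv=cv2.cvtColor(c["frame"],cv2.COLOR_RGB2HSV)
    deck=P[(abs(Z-.085)<.005)&box&(hsv[...,1]>60)]
    w=P[(abs(Z-.1245)<.004)&box&(hsv[...,1]<60)]
    print(n,len(deck),len(w))
    for yaw in np.radians([-20.3]):
        q=w[:,:2]@Rz(yaw)
        d=deck[:,:2]@Rz(yaw)
        print("deck u",np.percentile(d[:,0],[.5,2,98,99.5]),"v",np.percentile(d[:,1],[.5,2,98,99.5]))
        h=np.histogram(q[:,1],bins=np.arange(0.1,.5,.01)); print([(round(b,3),k) for k,b in zip(*h) if k>8])
        for lo,hi in((.2,.32),(.32,.5)):
            pass
        hood=P[(abs(Z-.142)<.006)&box][:,:2]@Rz(yaw)
        print("hood u",np.percentile(hood[:,0],[1,50,99]),"v",np.percentile(hood[:,1],[1,50,99]))
    np.save(f"w_{n}.npy",w)
    # rim outline: apron's minAreaRect incl pot and block
    m=P[(Z>.08)&(Z<.12)&box][:,:2]
    r=cv2.minAreaRect((m*1000).astype(np.float32)); print(r)
```

```text
scene 8846 669
deck u [0.36841439 0.36911684 0.63668021 0.68298977] v [0.17425512 0.18426502 0.53415354 0.5623883 ]
[(np.float64(0.22), np.int64(9)), (np.float64(0.25), np.int64(26)), (np.float64(0.26), np.int64(45)), (np.float64(0.27), np.int64(166)), (np.float64(0.28), np.int64(15)), (np.float64(0.29), np.int64(9)), (np.float64(0.3), np.int64(10)), (np.float64(0.31), np.int64(12)), (np.float64(0.32), np.int64(13)), (np.float64(0.33), np.int64(13)), (np.float64(0.34), np.int64(12)), (np.float64(0.35), np.int64(13)), (np.float64(0.37), np.int64(68)), (np.float64(0.38), np.int64(214)), (np.float64(0.39), np.int64(17))]
hood u [0.55172962 0.6824417  0.75949947] v [0.2704272  0.33508869 0.60034271]
((660.3739624023438, 157.89324951171875), (415.7998352050781, 394.8334045410156), 69.99908447265625)
side 6912 257
deck u [0.37176304 0.37511195 0.60835823 0.61365078] v [0.17232168 0.17718005 0.47533985 0.4789116 ]
[(np.float64(0.26), np.int64(14)), (np.float64(0.27), np.int64(97)), (np.float64(0.37), np.int64(34)), (np.float64(0.38), np.int64(71)), (np.float64(0.39), np.int64(16))]
hood u [0.62389069 0.66729446 0.73027412] v [0.27008204 0.31131812 0.38138138]
((607.0416870117188, 170.41207885742188), (401.7790832519531, 282.68975830078125), 69.77381134033203)
```

Run:
```python
from h import *
Rz=lambda a:np.array([[np.cos(a),-np.sin(a)],[np.sin(a),np.cos(a)]])
y0=np.radians(-20.3)
for n in("scene","side"):
    q=np.load(f"w_{n}.npy")[:,:2]@Rz(y0)
    for c0 in(.275,.383):
        s=q[(abs(q[:,1]-c0)<.009)&(q[:,0]>.535)&(q[:,0]<.60)]
        for _ in range(5):
            p=np.polyfit(s[:,0],s[:,1],1); r=s[:,1]-np.polyval(p,s[:,0]); s=s[abs(r)<.004]
        print(n,c0,len(s),np.degrees(p[0]),np.polyval(p,.57))
    c=load(n+"0.npz");P=cloud(c);Z=P[...,2];d=P[(abs(Z-.085)<.004)&(c["depth"]>0)][:,:2]@Rz(y0)
    # near edge u and far edge u per v band ; side edges
    for v in(.24,.30,.33,.36):
        k=d[(abs(d[:,1]-v)<.006)&(d[:,0]>.3)&(d[:,0]<.66)]; print(" v",v,"u",k[:,0].min(),k[:,0].max())
    for u in(.39,.42,.46,.5):
        k=d[(abs(d[:,0]-u)<.006)&(d[:,1]>.1)&(d[:,1]<.5)]; print(" u",u,"v",k[:,1].min(),k[:,1].max())
    mp=(abs(Z-.117)<.006)&(c["depth"]>0)&(abs(P[...,0]-.49)<.07)&(abs(P[...,1]-.071)<.07)
    (e)=cv2.minEnclosingCircle((P[mp][:,:2]*1000).astype(np.float32)); print("pot",e,P[mp].mean(0))
```

```text
scene 0.275 93 0.05780188958720952 0.272451111598676
scene 0.383 94 -0.37267108093044515 0.3800703973739124
 v 0.24 u 0.3680504410192441 0.5075019291598484
 v 0.3 u 0.3686874574375867 0.636069237400305
 v 0.33 u 0.36877502341879703 0.6349943964494097
 v 0.36 u 0.36841294627476334 0.5428920698944046
 u 0.39 v 0.17160901991044555 0.480696792605977
 u 0.42 v 0.16852987399235425 0.48047699101034447
 u 0.46 v 0.269170793897985 0.48135459720962503
 u 0.5 v 0.17035373764672118 0.48081972330871686
pot ((502.0389404296875, 71.50457763671875), 57.952369689941406) [0.48843548 0.07610211 0.11811706]
side 0.275 63 0.56776979202623 0.27189406963074353
side 0.383 52 0.1635787654616707 0.3801002413110397
 v 0.24 u 0.37167893329104107 0.5203728086272488
 v 0.3 u 0.37263208301597434 0.6159882340400495
 v 0.33 u 0.37096607587490327 0.6157378800873202
 v 0.36 u 0.37308455773729077 0.615776201309176
 u 0.39 v 0.170791025820976 0.4792462782629378
 u 0.42 v 0.17029325923664462 0.4799233999829866
 u 0.46 v 0.17132790743703888 0.47991925996893836
 u 0.5 v 0.17206684270288675 0.4797910196694117
pot ((502.46014404296875, 69.91519165039062), 56.40837478637695) [0.49365117 0.07072351 0.1164037 ]
```

```bash
cat >> h.py <<'E'
O=np.array([.6107,.1217]);YAW=np.radians(-20.2)
CX=np.array([np.cos(YAW),np.sin(YAW)]);CY=np.array([-CX[1],CX[0]])
def ch(p): d=np.asarray(p)[...,:2]-O; return np.stack([d@CX,d@CY],-1)
E
python3 - <<'E'
from h import *
for n in("scene","side"):
    c=load(n+"0.npz");P=cloud(c);q=ch(P);Z=P[...,2]
    print(n)
    for lo in range(-320,-150,20):
        m=(q[...,1]>lo/1000)&(q[...,1]<lo/1000+.02)&(q[...,0]>-.25)&(q[...,0]<.15)&(c["depth"]>0)
        if m.any():
            i=np.argmax(np.where(m,Z,-1)); print(lo,Z.flat[i].round(3),q.reshape(-1,2)[i].round(3))
    m=(Z>.25)&(Z<.33)&(P[...,1]>0)&(P[...,1]<.3)&(c["depth"]>0); print("shelf chute x min by y")
    for y in(-.1,-.05,0,.05,.1):
        k=m&(abs(q[...,1]-y)<.01); 
        if k.any(): print(y,np.percentile(q[k][:,0],1),Z[k].min())
    print("pot",ch([.490,.0714]),"block",ch([.5505,.2515]))
E
```

```text
scene
-320 0.108 [-0.157 -0.309]
-300 0.106 [-0.17  -0.297]
-280 0.041 [ 0.032 -0.276]
-260 0.041 [ 0.106 -0.259]
-240 0.04 [ 0.038 -0.239]
-220 0.04 [ 0.078 -0.207]
-200 0.04 [ 0.15  -0.187]
-180 0.034 [ 0.147 -0.178]
-160 0.088 [-0.161 -0.142]
shelf chute x min by y
0 0.23522800618650727 0.2945880512266023
0.05 0.20070927847242956 0.2955929920190885
0.1 0.164912947543951 0.2937460634931685
pot [-0.09590761 -0.08888369] block [-0.10131699  0.10102944]
side
-320 0.105 [-0.16  -0.302]
-300 0.105 [-0.166 -0.3  ]
-280 0.04 [ 0.044 -0.265]
-260 0.039 [ 0.131 -0.249]
-240 0.04 [ 0.114 -0.237]
-220 0.039 [ 0.127 -0.22 ]
-200 0.039 [ 0.105 -0.193]
-180 0.024 [ 0.149 -0.178]
-160 0.088 [-0.047 -0.141]
shelf chute x min by y
0 0.24093217676894513 0.30825747883822685
0.05 0.20877939526860192 0.30791223398407463
0.1 0.17295807131939572 0.30790509081430906
pot [-0.09590761 -0.08888369] block [-0.10131699  0.10102944]
```

>>> send_rows --targets '[{"tx":0,"ty":0,"tz":0,"twist":4.1},{"tx":-0.03,"ty":-0.015},{"tx":-0.03,"ty":-0.015},{"tx":-0.03,"ty":-0.015},{"tx":-0.03,"ty":-0.015},{"tx":-0.03,"ty":-0.015},{"tx":-0.03,"ty":-0.015},{"tx":-0.03,"ty":-0.015},{"tx":-0.03,"ty":-0.015},{"tx":-0.03,"ty":-0.015}]' --jaw 1 --squeeze 30

```text
invalid input
```

>>> send_rows --targets '[{"tx":-0.021,"ty":-0.033},{"tx":-0.021,"ty":-0.033},{"tx":-0.021,"ty":-0.033},{"tx":-0.021,"ty":-0.033},{"tx":-0.021,"ty":-0.033},{"tx":-0.021,"ty":-0.033},{"tx":-0.021,"ty":-0.033},{"tx":-0.021,"ty":-0.033},{"tx":-0.021,"ty":-0.033},{"tx":-0.021,"ty":-0.033}]'

```text
invalid input
```

```bash
cat > st.py <<'E'
from plant import arm
from h import *
import sys
s=arm.observe(); Rm=R.from_quat(s["tool_rot"]).as_matrix()
print(s["clock"],"chute",ch(s["tool_pos"]).round(4),"z",s["tool_pos"][2].round(4),"yaw of -tx vs lane",np.degrees(np.arctan2(-Rm[1,0],-Rm[0,0])-YAW).round(2),"z",Rm[:,2].round(3),"F",s["ft_force"].round(2),s["gripper_width"])
def pot(n,tag):
    c=arm.camera(n);cv2.imwrite(f"pics/{n}{tag}.png",c["frame"][:,:,::-1]);P=cloud(c);Z=P[...,2];q=ch(P)
    hsv=cv2.cvtColor(c["frame"],cv2.COLOR_RGB2HSV)
    m=(abs(Z-.117)<.004)&(c["depth"]>0)&(hsv[...,2]>90)&(abs(q[...,0]+.04)<.12)&(abs(q[...,1])<.15)&(hsv[...,1]<80)
    m=cv2.morphologyEx(m.astype(np.uint8),cv2.MORPH_OPEN,np.ones((3,3)))
    k,l,st,_=cv2.connectedComponentsWithStats(m)
    if k>1:
        i=1+np.argmax(st[1:,4]); r=cv2.minAreaRect((q[l==i]*1000).astype(np.float32)); print(n,"pot chute",np.round(r[0],1),np.round(r[1],1),st[i,4])
    m=(abs(Z-.109)<.008)&(hsv[...,2]<70)&(abs(q[...,0]+.1)<.08)&(abs(q[...,1]-.1)<.08)
    r=cv2.minAreaRect((q[m]*1000).astype(np.float32)); print(n,"block",np.round(r[0],1),np.round(r[1],1),m.sum())
for a in sys.argv[2:]: pot(a,sys.argv[1])
E
python3 st.py 1 scene side
```

```text
0.1 chute [-0.5758  0.2979] z 0.2305 yaw of -tx vs lane 4.11 z [-0.    -0.002 -1.   ] F [ 0.26 -0.32  0.45] 0.08495001819438033
scene pot chute [-96.3 -89.2] [84.7 90.4] 1280
scene block [-103.5  101.4] [62. 97.] 1671
side pot chute [-94.4 -88.5] [88.1 86.5] 975
side block [-99.2 100.3] [61.9 97.9] 1138
```

>>> send_rows --targets '[{"tx":0,"ty":0,"tz":0,"twist":4.1},{"tx":-0.03,"ty":-0.015,"tz":0,"twist":0},{"tx":-0.03,"ty":-0.015,"tz":0,"twist":0},{"tx":-0.03,"ty":-0.015,"tz":0,"twist":0},{"tx":-0.03,"ty":-0.015,"tz":0,"twist":0},{"tx":-0.03,"ty":-0.015,"tz":0,"twist":0},{"tx":-0.03,"ty":-0.015,"tz":0,"twist":0},{"tx":-0.03,"ty":-0.015,"tz":0,"twist":0},{"tx":-0.03,"ty":-0.015,"tz":0,"twist":0},{"tx":-0.03,"ty":-0.015,"tz":0,"twist":0}]' --jaw 1 --squeeze 30

```text
clock: 1.03
tool_pos: [0.3809, 0.3792, 0.2313]
tool_rot: [0.175, 0.985, -0.0, 0.0]
ft_force: [0.1, 0.3, 0.3]
gripper_width: -0.0001
```

>>> send_rows --targets '[{"tx":-0.021,"ty":-0.033,"tz":0,"twist":0},{"tx":-0.021,"ty":-0.033,"tz":0,"twist":0},{"tx":-0.021,"ty":-0.033,"tz":0,"twist":0},{"tx":-0.021,"ty":-0.033,"tz":0,"twist":0},{"tx":-0.021,"ty":-0.033,"tz":0,"twist":0},{"tx":-0.021,"ty":-0.033,"tz":0,"twist":0},{"tx":-0.021,"ty":-0.033,"tz":0,"twist":0},{"tx":-0.021,"ty":-0.033,"tz":0,"twist":0},{"tx":-0.021,"ty":-0.033,"tz":0,"twist":0},{"tx":-0.021,"ty":-0.033,"tz":0,"twist":0}]'

```text
clock: 1.87
tool_pos: [0.4632, -0.0035, 0.2315]
tool_rot: [0.175, 0.985, 0.0, 0.0]
ft_force: [0.9, 0.8, 0.5]
gripper_width: 0.0001
```

```bash
python3 st.py 1 scene
```

```text
1.8667 chute [-0.0952 -0.1684] z 0.2315 yaw of -tx vs lane 0.02 z [ 0.  0. -1.] F [0.92 0.81 0.47] 9.518185787058187e-05
scene pot chute [-97.  -89.2] [88.6 88. ] 1298
scene block [-104.3  101.7] [61.6 95. ] 1379
```

View pics/scene1.png

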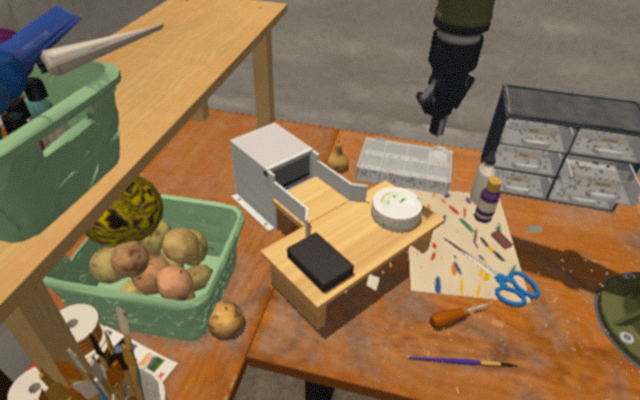

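The shut gripper is at (440,110), right of and above the pot (397,208). Lowering it beside the pot.

>>> send_rows --targets '[{"tx":0.001,"ty":0,"tz":0.016,"twist":0},{"tx":0,"ty":0,"tz":0.016,"twist":0},{"tx":0,"ty":0,"tz":0.016,"twist":0},{"tx":0,"ty":0,"tz":0.016,"twist":0},{"tx":0,"ty":0,"tz":0.016,"twist":0},{"tx":0,"ty":0,"tz":0.016,"twist":0},{"tx":0,"ty":0,"tz":0.016,"twist":0},{"tx":0,"ty":0,"tz":0.014,"twist":0},{"tx":0,"ty":0,"tz":0.006,"twist":0},{"tx":0,"ty":0,"tz":0,"twist":0}]'

```text
clock: 2.75
tool_pos: [0.4614, -0.0011, 0.0982]
tool_rot: [0.175, 0.985, -0.0, -0.001]
ft_force: [0.2, 0.2, 0.2]
gripper_width: -0.0002
```

>>> send_rows --targets '[{"tx":0,"ty":0.005,"tz":0,"twist":0},{"tx":0,"ty":0.005,"tz":0,"twist":0},{"tx":0,"ty":0.005,"tz":0,"twist":0},{"tx":0,"ty":0.005,"tz":0,"twist":0},{"tx":0,"ty":0.005,"tz":0,"twist":0},{"tx":0,"ty":0.005,"tz":0,"twist":0},{"tx":0,"ty":0.005,"tz":0,"twist":0},{"tx":0,"ty":0.005,"tz":0,"twist":0},{"tx":0,"ty":0.005,"tz":0,"twist":0},{"tx":0,"ty":0.005,"tz":0,"twist":0}]'

```text
clock: 3.58
tool_pos: [0.4797, 0.0461, 0.0993]
tool_rot: [0.175, 0.985, -0.0, -0.0]
ft_force: [-0.1, -2.7, 1.8]
gripper_width: -0.0
```

```bash
python3 st.py 2 scene side
```

```text
3.5833 chute [-0.0969 -0.1162] z 0.0993 yaw of -tx vs lane 0.01 z [-0. -0. -1.] F [-0.12 -2.75  1.77] -2.1909584796398196e-05
scene pot chute [-97.7 -56.3] [87.2 89.8] 1366
scene block [-104.1  101.8] [61.3 95.1] 901
side pot chute [-93.5 -52.5] [82.4 88.1] 934
side block [-99.4 100.6] [61.3 98.1] 1134
```

View pics/scene2.png

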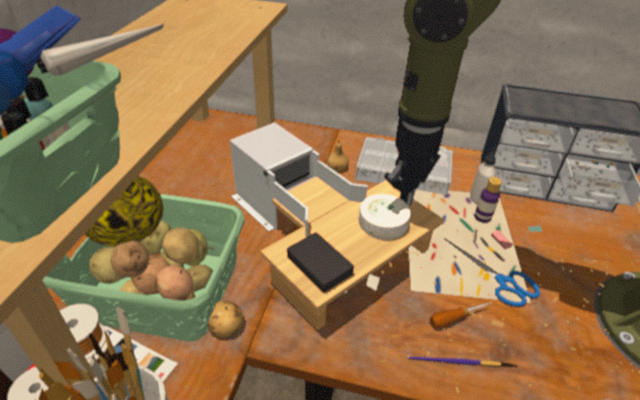

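The pot (385,215) has moved cleanly to y ≈ -54 mm, and the block is unmoved. I'll push the remaining 54 mm.

>>> send_rows --targets '[{"tx":0,"ty":0.006,"tz":0,"twist":0},{"tx":0,"ty":0.006,"tz":0,"twist":0},{"tx":0,"ty":0.006,"tz":0,"twist":0},{"tx":0,"ty":0.006,"tz":0,"twist":0},{"tx":0,"ty":0.006,"tz":0,"twist":0},{"tx":0,"ty":0.006,"tz":0,"twist":0},{"tx":0,"ty":0.006,"tz":0,"twist":0},{"tx":0,"ty":0.005,"tz":0,"twist":0},{"tx":0,"ty":0.003,"tz":0,"twist":0},{"tx":0,"ty":0.001,"tz":0,"twist":0}]'

```text
clock: 4.52
tool_pos: [0.4974, 0.0943, 0.0993]
tool_rot: [0.175, 0.985, 0.0, 0.0]
ft_force: [-1.3, -1.7, -0.0]
gripper_width: 0.0001
```

```bash
python3 st.py 3 scene side
```

```text
4.5167 chute [-0.0969 -0.0649] z 0.0993 yaw of -tx vs lane 0.06 z [ 0.  0. -1.] F [-1.34 -1.67 -0.02] 7.381765216862287e-05
scene pot chute [-97.2  -5.8] [88.2 89.4] 1494
scene block [-104.1  101.7] [61.2 95.3] 737
side pot chute [-92.6  -2. ] [79.4 88.7] 956
side block [-98.6 100.5] [61.5 97. ] 1132
```

View pics/scene3.png

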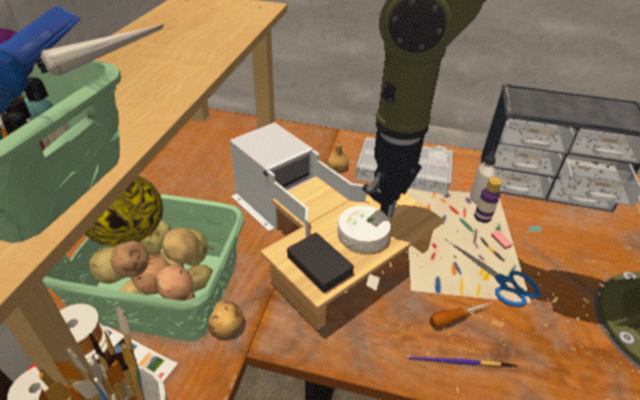

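View pics/side3.png

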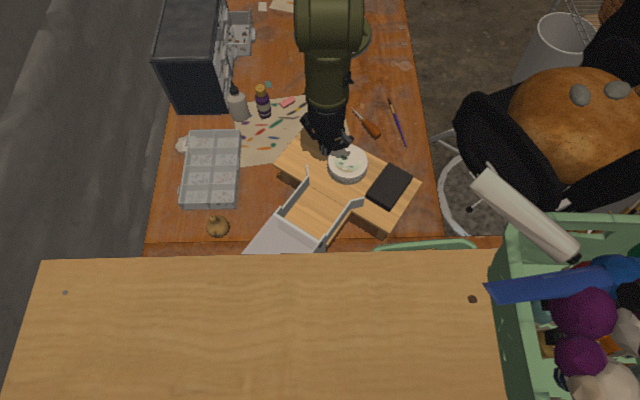

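The pot (363,230) is at about (-97,-4) mm, close to the lane's line. I'll nudge it 4 mm, then move round behind it.

>>> send_rows --targets '[{"tx":0,"ty":0.002,"tz":0,"twist":0},{"tx":0,"ty":0.002,"tz":0,"twist":0},{"tx":0,"ty":0,"tz":0,"twist":0},{"tx":0,"ty":-0.01,"tz":0,"twist":0},{"tx":0,"ty":-0.015,"tz":0,"twist":0},{"tx":0.015,"ty":0,"tz":0,"twist":0},{"tx":0.02,"ty":0,"tz":0,"twist":0},{"tx":0.02,"ty":0,"tz":0,"twist":0},{"tx":0.02,"ty":0,"tz":0,"twist":0},{"tx":0,"ty":0,"tz":0,"twist":0}]'

```text
clock: 5.45
tool_pos: [0.4153, 0.0998, 0.0992]
tool_rot: [0.174, 0.985, -0.0, -0.002]
ft_force: [-0.9, 0.3, 0.1]
gripper_width: 0.0002
```

>>> send_rows --targets '[{"tx":0,"ty":0.01,"tz":0,"twist":0},{"tx":0,"ty":0.01,"tz":0,"twist":0},{"tx":0,"ty":0.01,"tz":0,"twist":0},{"tx":0,"ty":0.01,"tz":0,"twist":0},{"tx":0,"ty":0.01,"tz":0,"twist":0},{"tx":0,"ty":0.01,"tz":0,"twist":0},{"tx":0,"ty":0.01,"tz":0,"twist":0},{"tx":0,"ty":0.01,"tz":0,"twist":0},{"tx":0,"ty":0.006,"tz":0,"twist":0},{"tx":0,"ty":0,"tz":0,"twist":0}]'

```text
clock: 6.28
tool_pos: [0.4497, 0.1822, 0.0992]
tool_rot: [0.174, 0.985, 0.0, 0.0]
ft_force: [1.0, 0.4, 0.9]
gripper_width: 0.0001
```

```bash
python3 st.py 4 scene side
```

```text
6.2833 chute [-0.172   0.0012] z 0.0992 yaw of -tx vs lane 0.11 z [ 0.     0.001 -1.   ] F [1.02 0.45 0.88] 0.00012863648257159982
scene pot chute [-90.3   4.2] [69.3 90.4] 1175
scene block [-104.6  102. ] [60.8 93.9] 379
side pot chute [-95.3  -2.2] [88.  86.7] 1054
side block [-99.1 100.6] [61.2 98. ] 1135
```

View pics/scene4.png

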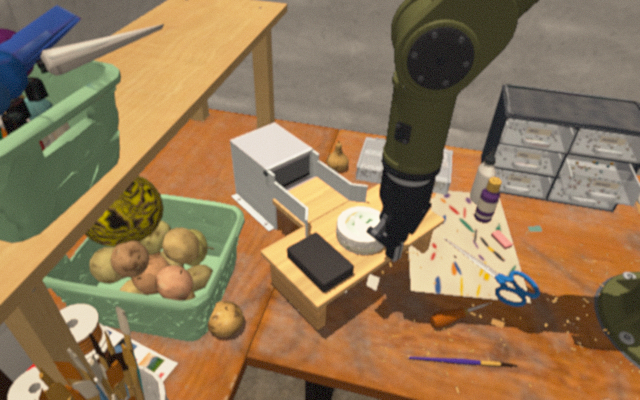

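The gripper is behind the pot (360,228), which sits at y ≈ -2. I'll align to it and push along the lane.

>>> send_rows --targets '[{"tx":0,"ty":-0.003,"tz":0,"twist":0},{"tx":-0.007,"ty":0,"tz":0,"twist":0},{"tx":-0.007,"ty":0,"tz":0,"twist":0},{"tx":-0.007,"ty":0,"tz":0,"twist":0},{"tx":-0.007,"ty":0,"tz":0,"twist":0},{"tx":-0.007,"ty":0,"tz":0,"twist":0},{"tx":-0.007,"ty":0,"tz":0,"twist":0},{"tx":-0.007,"ty":0,"tz":0,"twist":0},{"tx":-0.007,"ty":0,"tz":0,"twist":0},{"tx":-0.007,"ty":0,"tz":0,"twist":0}]'

```text
clock: 7.22
tool_pos: [0.5079, 0.1556, 0.0992]
tool_rot: [0.175, 0.985, -0.0, -0.0]
ft_force: [-2.0, 1.1, 1.1]
gripper_width: 0.0002
```

```bash
python3 st.py 5 scene side
```

```text
7.2167 chute [-0.1082 -0.0037] z 0.0992 yaw of -tx vs lane 0.01 z [-0. -0. -1.] F [-1.95  1.14  1.14] 0.00020511656536161633
scene pot chute [-45.9  10.4] [60.8 90. ] 829
scene block [-104.2  102.1] [60.5 96.7] 521
side pot chute [-48.8  -1. ] [87.3 86.3] 1103
side block [-98.7 100.8] [61.1 97.1] 1136
```

View pics/side5.png

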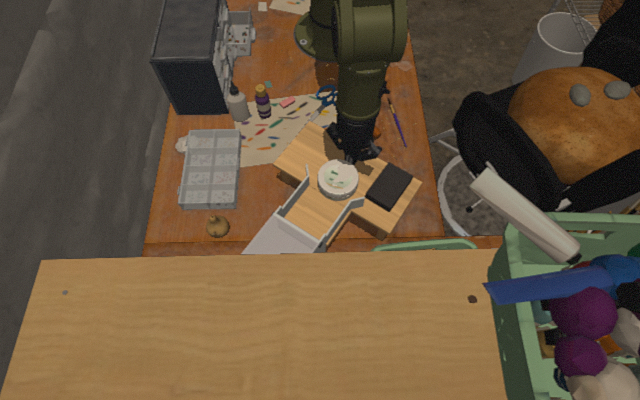

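The pot (338,178) is entering between the wings at (-49,-1). Continuing, with +3 mm in y to stay behind its centre.

>>> send_rows --targets '[{"tx":-0.007,"ty":0.003,"tz":0,"twist":0},{"tx":-0.008,"ty":0,"tz":0,"twist":0},{"tx":-0.008,"ty":0,"tz":0,"twist":0},{"tx":-0.008,"ty":0,"tz":0,"twist":0},{"tx":-0.008,"ty":0,"tz":0,"twist":0},{"tx":-0.008,"ty":0,"tz":0,"twist":0},{"tx":-0.008,"ty":0,"tz":0,"twist":0},{"tx":-0.008,"ty":0,"tz":0,"twist":0},{"tx":-0.008,"ty":0,"tz":0,"twist":0},{"tx":-0.008,"ty":0,"tz":0,"twist":0}]'

```text
clock: 8.15
tool_pos: [0.5832, 0.1311, 0.0993]
tool_rot: [0.175, 0.985, -0.0, -0.0]
ft_force: [-0.6, 0.4, 0.6]
gripper_width: 0.0002
```

```bash
python3 st.py 6 scene side
```

```text
8.15 chute [-0.029  -0.0007] z 0.0993 yaw of -tx vs lane 0.01 z [-0. -0. -1.] F [-0.58  0.39  0.58] 0.0002112062986270123
scene pot chute [32.8 16.6] [53.2 90.2] 584
scene block [-104.7  101.7] [61.2 95.1] 710
side pot chute [30.2  0. ] [87.3 86. ] 1237
side block [-99.2 100.7] [61.4 98.4] 1137
```

View pics/side6.png

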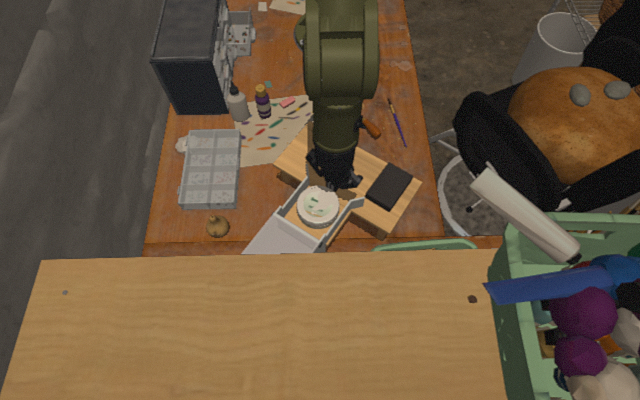

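View pics/scene6.png

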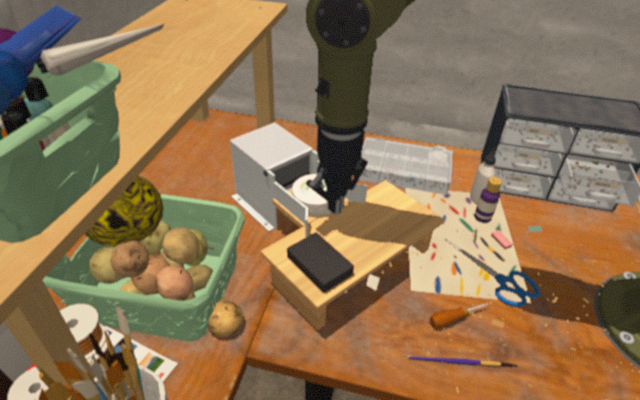

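The pot is inside the lane at (30,0) mm, seen at (318,207) in the side view, and the block is unmoved. Pushing on through the flap.

>>> send_rows --targets '[{"tx":-0.008,"ty":0,"tz":0,"twist":0},{"tx":-0.008,"ty":0,"tz":0,"twist":0},{"tx":-0.008,"ty":0,"tz":0,"twist":0},{"tx":-0.008,"ty":0,"tz":0,"twist":0},{"tx":-0.008,"ty":0,"tz":0,"twist":0},{"tx":-0.008,"ty":0,"tz":0,"twist":0},{"tx":-0.008,"ty":0,"tz":0,"twist":0},{"tx":-0.008,"ty":0,"tz":0,"twist":0},{"tx":-0.008,"ty":0,"tz":0,"twist":0},{"tx":-0.008,"ty":0,"tz":0,"twist":0}]'

```text
clock: 9.08
tool_pos: [0.659, 0.1032, 0.0994]
tool_rot: [0.175, 0.984, -0.0, 0.001]
ft_force: [0.5, -0.0, -0.8]
gripper_width: -0.0
```

>>> send_rows --targets '[{"tx":-0.008,"ty":0,"tz":0,"twist":0},{"tx":-0.008,"ty":0,"tz":0,"twist":0},{"tx":-0.006,"ty":0,"tz":0,"twist":0},{"tx":-0.002,"ty":0,"tz":0,"twist":0},{"tx":0,"ty":0,"tz":0,"twist":0},{"tx":0,"ty":0,"tz":0,"twist":0},{"tx":0,"ty":0,"tz":0,"twist":0},{"tx":0,"ty":0,"tz":0,"twist":0},{"tx":0,"ty":0,"tz":0,"twist":0},{"tx":0,"ty":0,"tz":0,"twist":0}]'

```text
clock: 9.92
tool_pos: [0.68, 0.0957, 0.0994]
tool_rot: [0.175, 0.985, 0.0, 0.0]
ft_force: [0.1, -0.4, 0.7]
gripper_width: -0.0
```

```bash
python3 st.py 7 scene side
```

```text
9.9167 chute [ 0.074  -0.0004] z 0.0994 yaw of -tx vs lane 0.03 z [ 0.  0. -1.] F [ 0.07 -0.38  0.75] -1.1668463433629805e-05
scene pot chute [-17.6 -57.1] [13.6  4. ] 27
scene block [-105.   101.3] [62.3 95.4] 850
side block [-98.9 100.9] [60.8 98.6] 1129
```

View pics/side7.png

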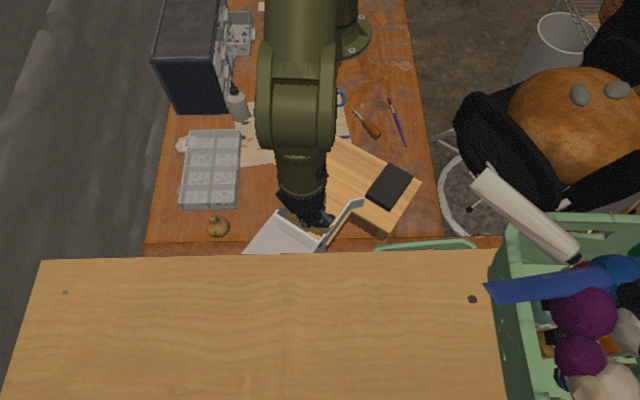

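View pics/scene7.png

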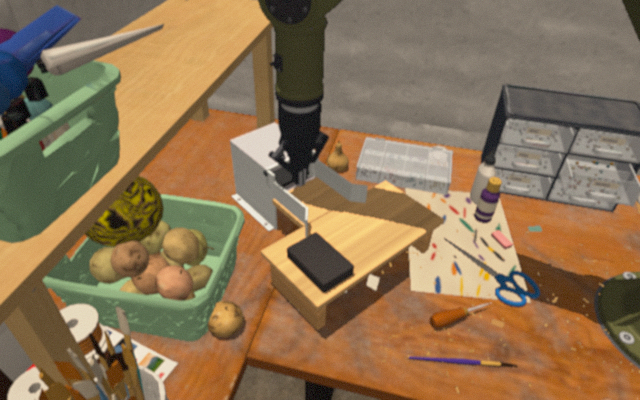

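The pot has left the deck and lane, and the fingers stand at the hood mouth (300,180). Drawing back.

>>> send_rows --targets '[{"tx":0.008,"ty":0,"tz":0,"twist":0},{"tx":0.015,"ty":0,"tz":0,"twist":0},{"tx":0.02,"ty":0,"tz":0,"twist":0},{"tx":0.02,"ty":0,"tz":0,"twist":0},{"tx":0.02,"ty":0,"tz":0,"twist":0},{"tx":0.02,"ty":0,"tz":0,"twist":0},{"tx":0.02,"ty":0,"tz":0,"twist":0},{"tx":0.02,"ty":0,"tz":-0.02,"twist":0},{"tx":0.02,"ty":0,"tz":-0.03,"twist":0},{"tx":0.02,"ty":0,"tz":-0.03,"twist":0}]'

```text
clock: 10.85
tool_pos: [0.5061, 0.1589, 0.1794]
tool_rot: [0.175, 0.985, -0.001, -0.001]
ft_force: [1.3, 0.1, 0.3]
gripper_width: 0.0001
```

>>> send_rows --targets '[{"tx":0.02,"ty":0,"tz":-0.02,"twist":0},{"tx":0.02,"ty":-0.02,"tz":-0.02,"twist":0},{"tx":0.02,"ty":-0.02,"tz":-0.02,"twist":0},{"tx":0.01,"ty":-0.02,"tz":0,"twist":0},{"tx":0,"ty":-0.02,"tz":0,"twist":0},{"tx":0,"ty":-0.02,"tz":0,"twist":0},{"tx":0,"ty":0,"tz":0,"twist":0},{"tx":0,"ty":0,"tz":0,"twist":0},{"tx":0,"ty":0,"tz":0,"twist":0},{"tx":0,"ty":0,"tz":0,"twist":0}]'

```text
clock: 11.68
tool_pos: [0.4083, 0.0899, 0.2393]
tool_rot: [0.175, 0.985, 0.0, 0.0]
ft_force: [-0.5, 0.8, 0.6]
gripper_width: -0.0002
```

```bash
python3 st.py 8 scene side
python3 - <<'E'
import cv2
a=cv2.imread("pics/scene8.png")[110:240,210:390];cv2.imwrite("pics/crop8.png",cv2.resize(a,None,fx=4,fy=4,interpolation=cv2.INTER_CUBIC))
E
```

```text
11.6833 chute [-0.179  -0.0997] z 0.2393 yaw of -tx vs lane 0.08 z [ 0.  0. -1.] F [-0.49  0.76  0.57] -0.0002149359284730562
scene pot chute [-23.6 -61.8] [28.7  5.9] 52
scene block [-103.9  101.6] [61.3 96.3] 1163
side block [-98.8 100.6] [61.2 97.5] 1140
```

View pics/crop8.png

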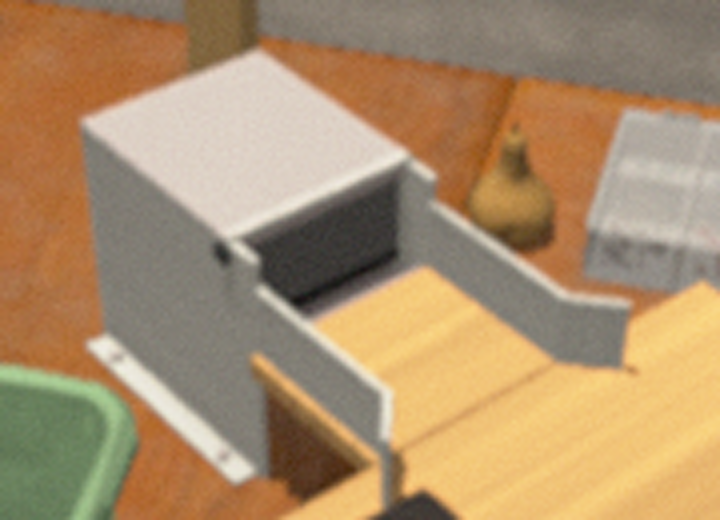

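View pics/side8.png

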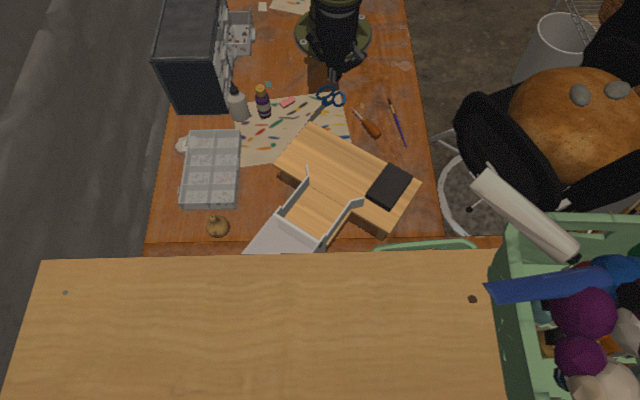

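The pot is gone from the deck and lane, the flap looks shut (crop 330,240) and the block is unmoved. I'll check the flap's angle from the depth image against the start image.

Run:
```python
from plant import arm
from h import *
c=arm.camera("scene"); c0=load("scene0.npz")
for k in(c0,c):
    P=cloud(k); q=ch(P); m=(q[...,0]>.095)&(q[...,0]<.16)&(abs(q[...,1])<.04)&(P[...,2]>.09)&(P[...,2]<.128)
    x=q[m][:,0];z=P[m][:,2]; p=np.polyfit(z,x,1); print(m.sum(),np.median(x),"tilt",-p[0], "rms",np.std(x-np.polyval(p,z)))
d=np.abs(c["depth"]-c0["depth"])[160:182,276:309]; print(np.median(d),d.max())
```

```text
456 0.10374562198796308 tilt -0.0009683257563542791 rms 0.0010130541073049828
463 0.1037008046873288 tilt -0.0017696267673619128 rms 0.0009526073080206612
0.0015414357 0.9382589
```

```bash
python3 -c "
from plant import arm
print(arm.hand_in())"
```

```text
the job is handed in; nothing more can be done
None
```

I pushed the wax pot with closed fingertips, first sideways about 89 mm to the lane's line. I then pushed it along the lane and through the flap until the fingertips stood just past the deck edge. After that I drew back and lifted clear. The job was handed in after about 12 s of the 45 s allowed.

**Last checks:**
- **Pot:** it is gone from the deck and lane. I could not see it inside the hood, because the cover looks opaque in the images. That it slid down is inferred from the flap hanging shut behind it.
- **Flap:** depth shows it vertical, with a tilt of about 0.002 rad, the same as at the start.
- **Sanding block:** it stayed within about 1 mm of its starting place in both cameras.
- **Robot:** it was clear of everything, and the force readings were within noise.

The first two move calls were refused as invalid because some rows left out fields; nothing moved. While the arm partly hid the pot, the scene camera's position for it was off by up to 17 mm, so I relied on the side camera for alignment.

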